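# Seat the feed disc of a coin counter

## Robot

A 6-joint arm with a two-finger parallel gripper is mounted at the origin on the work surface. World frame = base frame: x ahead of the robot, y to its left, z up, the work surface at z = 0. Lengths are in m, angles in rad, forces in N, time in s.
With the tool pointing down it reaches from about 0.35 to 0.975 m from the base axis. Payload 4.9 kg.
Tool frame: the origin (TCP) lies between the finger pads; the fingertips stand 14 mm ahead of it and the grasp point (between the pads) lies 5 mm behind it (manip.finger_overhang is the distance from the TCP to the fingertips, in m); z points along the fingers, y is the line along which they close (so a half turn about z gives the same grasp; the last joint's range is limited). The gripper opens to 85 mm and grips with 20 to 120 N. Pads are 22 mm wide; open, the fingers measure 114 mm over their backs; the gripper's body (76 mm by 85 mm) begins 54 mm behind the grasp point. The pads swing forward as they close: fully open they stand 13 mm farther back than shut.
Start: joints at [-1.436, 0.053, 1.613, -0, 1.476, -0.119], TCP at [0.157, -0.605, 0.245] pointing down, gripper open.
Joint ranges: [-3.01, 3.01], [-1.01, 2.22], [0.06, 2.58], [-1.02, 4.17], [0.09, 2.62], [-3.14, 3.14]. Speed limits (rad/s): [2.57, 2.57, 3.14, 3.14, 3.14, 3.14].

## Interface

Orientations are given as a unit quaternion [w, x, y, z].
In Python, from plant import manip, grab_frame gives the robot as it stands.
- The arm moves only by the tool servo_tool, never from a script. Its argument "deltas" is a list that holds one entry, the list of rows, each a list of 5 numbers: the opening in per cent of the stroke, from 0 (shut) to 100 (fully open), then the shift along the world's x, y, z in m, then the turn about the world's z in degrees. A call has exactly 8 rows; each row shifts and turns the commanded pose from where the row before left it; what a row does not reach is not made up. A row lasts 1/10 s, in which the tool goes at most 50 mm and 8.59 degrees, less where a joint would pass 70% of its speed; a pose out of reach is approached as far as the arm can. A call is refused whole if a number of a shift passes 0.05 or a number of a turn 8.59, either way. A call with a gripper value outside its range is refused whole. The fingers move at their own pace and stop on an object; the grip force is fixed at half the most. Time passes only in rows, so rows that do not move let the fingers close, or fill a call up. It gives the time, the measured TCP pose, the force, the opening and the grip force at its end, in the units of the state.
- manip.state(): the state, without advancing time (a new reading comes with each control period).
- grab_frame(name): name is "scene" or "top" or "wrist"; returns a dict with "pixels" (384x512x3 uint8, red, green, blue), "z_map" (384x512 float32, m along the optical axis (not along the pixel's ray), 0 where there is no reading), "fx", "fy", "cx", "cy" (pixels), "rvec" (rotation vector, rad) and "tvec" (3), from world to camera coordinates, as OpenCV has them; the wrist camera has in their place "T_tool_cam" (4x4, takes a point from camera to tool coordinates, whose origin is the TCP and whose axes are the flange's). Camera axes: x right, y down, z forward; pixel columns grow to the right and rows downward; lengths in m; the calibration is good to about 2 mm. A picture is of the moment at which its call begins: read the wrist's pose just before it.
- manip.job_done(): hands the job in; it is judged then, once.
The state is a dict: "time": time; "joint_pos": joint angles; "joint_vel": joint speeds; "joint_efforts": joint torques, N m; "tool_pos": TCP position; "tool_rot": TCP orientation; "contact_force": force on the tool from outside, world axes, zero at the start; "ft_torque": the same for the moment, N m; "gripper_width": opening from 0.0 (shut) to 1.0 (fully open); "grasp_force": force on a finger pad.
Only numpy, scipy, OpenCV 4.12 (cv2) and the standard library are available. Lean on these libraries where they do the work, as an engineer would, in place of code of your own. Each camera call takes 0.05 s, during which the arm holds its last target. There are 200 camera calls.

## Task

The metal feed disc on top of the coin counter is sitting high because its notch is not over the pin. With a fingertip push the small black stud round until the notch stands over the pin, then press the disc down fully home on its hub and take the hand away. Do not grip, lift or force the disc or its stud, and leave the other things on the desk and on the machine where they are.

Things in the scene. Friction and masses are not known exactly. Their poses are not given: they have to be found in the camera images.
- machine: Coin counter: grey housing 310 (x) x 280 (y) x 100 mm high, fixed to the desk; place and yaw (within 0.6 rad) vary. Origin: centre of its underside, z up; the disc's vertical axis passes through it. The pin is on its +x side, away from the robot. Deck at z = 100 mm.
- pin (a point): Point on the steel pin, 60 mm from the disc's axis, 109 mm above the desk. The pin is a fixed level round bar, 8 mm thick, pointing at the disc's axis, from 28 to 77 mm from it; a steel block (18 x 22 mm, 15 mm above the deck, 76 to 94 mm from the axis) holds it. Its outer part and the block show beyond the disc's rim.
- notch (a point): Point in the notch, near its mouth, 60 mm from the disc's axis, at half the disc's thickness. The notch is a straight radial slot through the disc, 18 mm wide, open at the rim, ending 24 mm from the axis; it must stand over the pin (up to 5 mm off to either side still goes down).
- boss (a point): Centre of the top of the disc's hub, a flat steel boss 32 mm across, 4 mm high, in the middle of the disc: the place to press. 126 mm above the desk when high, 118 mm when home. The disc is an aluminium plate 130 mm across, 8 mm thick, with four dark round recesses; its top face is 4 mm below this point.
- nub: The black stud on the disc, by which it is turned: an upright cylinder 12 mm across, 16 mm tall, 42 mm from the disc's axis, exactly opposite the notch. Origin at the centre of its foot, on the disc's top face.
- disc (a joint): Turn of the disc about its vertical axis, rad, counter-clockwise from above; 0 (or any whole turn) when the notch is over the pin. Turns either way without end, starts between 0.6 and 5.7, needs about 0.06 N m (1.5 N at the stud) and stays where it is left.
- lift (a joint): How far the disc has gone down, m: 0 at the start (high, 1 mm clear of the pin), 0.008 fully home, negative if lifted. A friction fit: takes about 5 to 7 N downwards and stays where it is left. With the notch off the pin it stops on the pin after 1 to 2 mm (3 if pushed hard). At home it cannot be turned.
- roll_a: Bystander: paper coin roll, 25 mm across, 50 mm tall, loose, standing on the machine's deck near the corner x = -125, y = +110 mm of the machine. Origin: centre of its underside.
- roll_b: Bystander: the same kind of coin roll, loose, standing on the desk to the robot's right. Origin: centre of its underside.
- stamp: Bystander: wooden hand stamp, 40 mm across, 74 mm tall, on the desk to the right. Origin: centre of its underside.
- calculator: Bystander: desk calculator 150 x 90 x 18 mm, on the desk to the right. Origin: centre of its underside.
- wallet: Bystander: brown wallet 110 x 90 x 20 mm, on the desk to the left. Origin: centre of its underside.
- mug: Bystander: blue mug 80 mm across, 90 mm tall, with a handle, on the desk to the left, farthest from the robot. Origin: centre of its underside.
- stapler: Bystander: black stapler 130 x 34 x 54 mm, on the desk to the left. Origin: centre of its underside.

How it is judged:
By the outcome, as a careful person would: the job done as asked, in the order asked, and still so for the second after the job is handed in, with the robot touching nothing.
It also fails if it takes over 45 s, if anything falls off the work surface, if the arm or the gripper's body presses on something with over 40 N, if the wrist force passes 120 N, or if a joint passes its speed limit or range.

## Working session

There is one attempt and no reset: what is moved stays moved. The work goes in short steps, Python scripts to look and compute and a tool call to move; the robot and the scene stay as the last step left them, time stands still between calls to the robot, and variables do not carry over. Pictures are saved under pics/ and viewed, at most 10 in all, crops included, and the job is handed in when it is done.

Besides the shell and the picture viewer there is one more tool, called after "Emit:" as name(argument=value, ...) on one line, values as JSON. servo_tool: Moves the arm, as the interface text tells. Its arguments: {"type":"object","properties":{"deltas":{"type":"array"}},"required":["deltas"]}

```bash
mkdir -p pics; python3 - <<'E'
from plant import manip, grab_frame
import cv2,numpy as np
for n in("top","scene"):
    f=grab_frame(n); cv2.imwrite(f"pics/{n}0.png",f["pixels"][:,:,::-1]); np.savez(f"{n}0.npz",**f)
    R=cv2.Rodrigues(np.array(f["rvec"],float))[0]; print(n,-R.T@np.array(f["tvec"]).ravel(),f["fx"])
s=manip.state();print(s["time"],s["tool_pos"],s["tool_rot"],manip.finger_overhang)
E
```

```text
top [ 0.22697913 -0.02693591  1.61501527] 483.2791559969131
scene [ 1.26234623 -0.32475194  0.71624039] 346.46836973089546
0.1 [ 0.15686052 -0.60442534  0.24416163] [-9.53721358e-04  9.91957477e-01  1.26567983e-01 -1.02030343e-05] 0.014
```

View pics/top0.png

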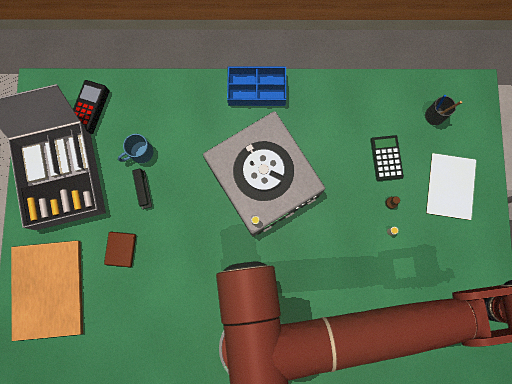

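View pics/scene0.png

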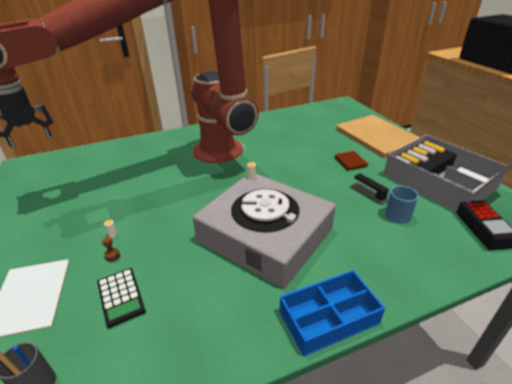

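```bash
python3 - <<'E'
import cv2,numpy as np
a=cv2.imread("pics/top0.png")[130:215,220:310]; a=cv2.resize(a,None,fx=6.6,fy=6.6,interpolation=cv2.INTER_CUBIC)
b=cv2.imread("pics/scene0.png")[175:245,220:310]; 
cv2.imwrite("pics/z0.png",a)
E
```

```text
(no output)
```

View pics/z0.png

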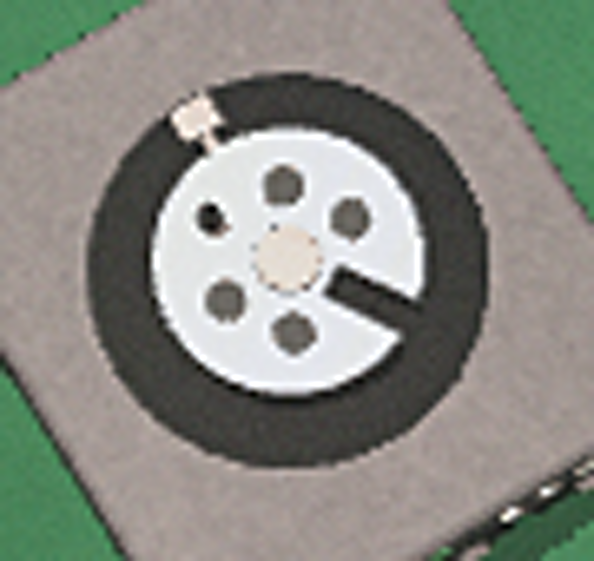

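```bash
cat > h.py <<'E'
import cv2,numpy as np
def cam(f):
    R=cv2.Rodrigues(np.array(f["rvec"],float))[0]; t=np.array(f["tvec"],float).ravel(); return R,-R.T@t
def ray(f,u,v,z):
    R,c=cam(f); d=R.T@np.array([(u-f["cx"])/f["fx"],(v-f["cy"])/f["fy"],1]); return c+d*(z-c[2])/d[2]
def topmeas(f,ztop=0.122,c0=(263.6,169.1),zblk=0.115):
    """disc centre by ellipse fit, block, stud, notch in world"""
    p=f["pixels"].astype(int); g=p.mean(2)
    H=np.zeros(g.shape,bool); H[130:215,220:310]=1
    yy,xx=np.mgrid[:g.shape[0],:g.shape[1]]
    br=((g>170)&H&(np.hypot(xx-c0[0],yy-c0[1])<24)).astype(np.uint8)
    n,l,s,ce=cv2.connectedComponentsWithStats(br); k=1+np.argmax(s[1:,4]); 
    cnt=max(cv2.findContours((l==k).astype(np.uint8),cv2.RETR_EXTERNAL,cv2.CHAIN_APPROX_NONE)[0],key=cv2.contourArea)
    (u,v),(a,b),_=cv2.fitEllipse(cv2.convexHull(cnt))
    C=ray(f,u,v,ztop); mpp=1/f["fx"]*(cam(f)[1][2]-ztop)
    print("disc px",u,v,"dia mm",a*mpp*1e3,b*mpp*1e3,"C",C)
    return C
E
python3 - <<'E'
from h import *
f=dict(np.load("top0.npz")); C=topmeas(f)
px=lambda x,y:(220+(x+.5)/6.6-.5,130+(y+.5)/6.6-.5)
p=f["pixels"].astype(int);g=p.mean(2)
B=ray(f,*px(288,258),.126);print("boss",B)
def w(name,cx,cy,r,z,fn):
    u,v=px(cx,cy);yy,xx=np.mgrid[:384,:512];m=(np.hypot(xx-u,yy-v)<r)&fn(g);wt=m.astype(float)
    P=ray(f,(xx*wt).sum()/wt.sum(),(yy*wt).sum()/wt.sum(),z);d=P-B
    print(name,m.sum(),P,"r",np.hypot(d[0],d[1])*1e3,"deg",np.degrees(np.arctan2(d[1],d[0])))
w("block",197,118,5,.115,lambda g:g>150)
w("stud",210,218,3.6,.138,lambda g:g<60)
w("notch",375,295,5.5,.118,lambda g:g<90)
cs=[ray(f,*c,.1)[:2] for c in((275.5,112.5),(325,190),(256.5,233.5),(204,155))];print(np.array(cs),np.mean(cs,0))
print("depth boss",f["z_map"][169,264],"cam z",cam(f)[1][2])
s=dict(np.load("scene0.npz"));hs=cv2.cvtColor(s["pixels"],cv2.COLOR_RGB2HSV)
R,c=cam(s)
for P in(B,):
    q=R@(P-c);print("boss in scene",s["fx"]*q[0]/q[2]+s["cx"],s["fy"]*q[1]/q[2]+s["cy"])
a=s["pixels"][175:245,215:315,::-1];cv2.imwrite("pics/z1.png",cv2.resize(a,None,fx=7,fy=7,interpolation=cv2.INTER_CUBIC))
E
```

```text
disc px 262.905517578125 168.40560913085938 dia mm 123.4142385933874 129.98013036719692 C [ 0.560613   -0.02401322  0.122     ]
boss [ 0.55887996 -0.02499129  0.126     ]
block 40 [0.63087328 0.02008649 0.115     ] r 84.94141590479067 deg 32.052262236241425
stud 8 [0.57586382 0.01179412 0.138     ] r 40.51687771015185 deg 65.21717942582599
notch 54 [ 0.54048859 -0.0657956   0.118     ] r 44.7575040154554 deg -114.26210819985542
[[ 0.75312145 -0.06446743]
 [ 0.49591928 -0.22178724]
 [ 0.35662982 -0.00473748]
 [ 0.60912868  0.16629259]] [ 0.55369981 -0.03117489]
depth boss 1.5238272 cam z 1.6150152656487613
boss in scene 264.23170243402694 201.74160539400506
```

View pics/z1.png

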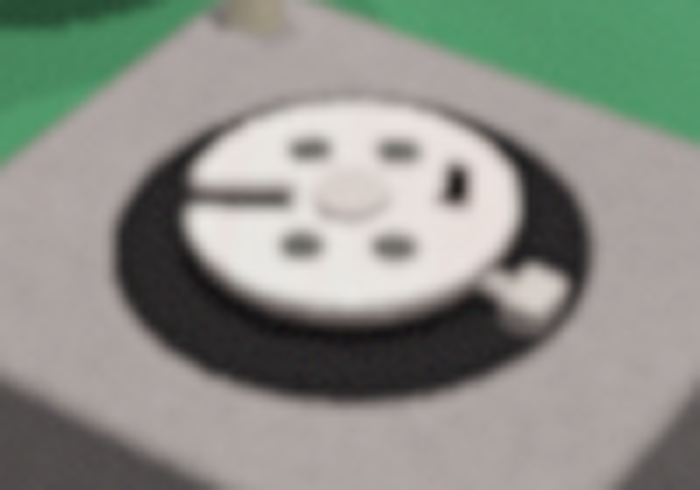

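Emit:
servo_tool(deltas=[[[0, 0.028, 0.0378, 0, -2.44], [0, 0.028, 0.0378, 0, -2.44], [0, 0.028, 0.0378, 0, -2.44], [0, 0.028, 0.0378, 0, -2.44], [0, 0.028, 0.0378, 0, -2.44], [0, 0.028, 0.0378, 0, -2.44], [0, 0.028, 0.0378, 0, -2.44], [0, 0.028, 0.0378, 0, -2.44]]])

```text
time: 0.9
tool_pos: [0.3815, -0.3007, 0.2449]
tool_rot: [-0.0, 0.999, -0.044, -0.0]
contact_force: [0.2, -0.1, 0.1]
gripper_width: -0.0
grasp_force: 0.0
```

Emit:
servo_tool(deltas=[[[0, 0.028, 0.0378, 0, -2.44], [0, 0.028, 0.0378, 0, -2.44], [0, 0.028, 0.0378, 0, -2.44], [0, 0.028, 0.0378, 0, -2.44], [0, 0.028, 0.0378, 0, -2.44], [0, 0.028, 0.0378, 0, -2.44], [0, 0.028, 0.0378, 0, -2.44], [0, 0.028, 0.0378, 0, -2.44]]])

```text
time: 1.7
tool_pos: [0.6056, 0.0018, 0.2447]
tool_rot: [0.0, 0.977, -0.213, -0.0]
contact_force: [0.6, -1.2, -0.1]
gripper_width: 0.001
grasp_force: 0.0
```

Emit:
servo_tool(deltas=[[[0, 0, 0, -0.02, 0], [0, 0, 0, -0.02, 0], [0, 0, 0, -0.02, 0], [0, 0, 0, 0, 0], [0, 0, 0, 0, 0], [0, 0, 0, 0, 0], [0, 0, 0, 0, 0], [0, 0, 0, 0, 0]]])

```text
time: 2.5
tool_pos: [0.6055, -0.0003, 0.1866]
tool_rot: [-0.0, 0.977, -0.212, 0.001]
contact_force: [0.2, -0.2, -0.6]
gripper_width: 0.003
grasp_force: 0.0
```

```bash
python3 - <<'E'
from plant import manip, grab_frame
import cv2,numpy as np
s=manip.state()
f=grab_frame("wrist"); cv2.imwrite("pics/w1.png",f["pixels"][:,:,::-1]); np.savez("w1.npz",**f)
from scipy.spatial.transform import Rotation as Ro
print(s["time"],s["tool_pos"],Ro.from_quat(np.roll(s["tool_rot"],-1)).as_matrix()[:,0],s["joint_pos"],s["contact_force"],s["gripper_width"]);print(f["T_tool_cam"])
E
```

```text
2.5 [ 6.05507416e-01 -3.34748354e-04  1.86636100e-01] [ 0.90989651 -0.41483052  0.00199684] [-1.23412919e-01  4.80520862e-02  1.71724037e+00  2.18407369e-05
  1.37420044e+00  1.87513596e+00] [ 0.20067211 -0.23051635 -0.57386983] 0.0025228196120877723
[[ 1.11203098e-03 -9.60035526e-01 -2.79875957e-01  7.16944608e-02]
 [ 9.99999381e-01  1.07320418e-03  2.91972739e-04 -4.45513211e-04]
 [ 2.00598459e-05 -2.79876109e-01  9.60036126e-01 -1.28647910e-01]
 [ 0.00000000e+00  0.00000000e+00  0.00000000e+00  1.00000000e+00]]
```

View pics/w1.png

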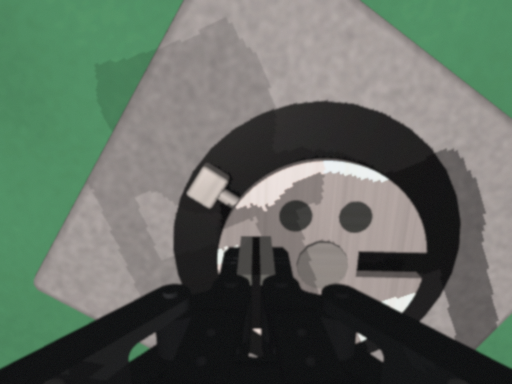

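```bash
cat >> h.py <<'E'
from scipy.spatial.transform import Rotation as Ro
def wray(f,s,u,v,z):
    T=np.eye(4);T[:3,:3]=Ro.from_quat(np.roll(s["tool_rot"],-1)).as_matrix();T[:3,3]=s["tool_pos"];T=T@np.array(f["T_tool_cam"])
    d=T[:3,:3]@np.array([(u-f["cx"])/f["fx"],(v-f["cy"])/f["fy"],1]);c=T[:3,3];return c+d*(z-c[2])/d[2]
E
python3 - <<'E'
from h import *
from plant import manip
f=dict(np.load("w1.npz"));s=manip.state()
B=wray(f,s,322,265,.126);print(B)
for n,u,v,z in(("block",208,187,.115),("notch",395,263,.118),("blackctr",317,231,.1)):
    P=wray(f,s,u,v,z);d=(P-B)[:2];print(n,P,np.hypot(*d),np.degrees(np.arctan2(d[1],d[0])))
E
```

```text
[ 0.56170816 -0.02482232  0.126     ]
block [0.63296914 0.01930618 0.115     ] 0.08381797658536956 31.767941605616016
notch [ 0.53914818 -0.06757983  0.118     ] 0.048344150374389716 -117.81729433038186
blackctr [ 0.57197668 -0.03039354  0.1       ] 0.011682512279578646 -28.482156725838106
```

Emit:
servo_tool(deltas=[[[0, 0, 0, -0.02, 0], [0, 0, 0, -0.02, 0], [0, 0, 0, -0.0045, 0], [0, 0, 0, 0, 0], [0, -0.005, 0.0023, 0, 0], [0, -0.003, 0.0014, 0, 0], [0, 0, 0, 0, 0], [0, 0, 0, 0, 0]]])

```text
time: 3.35
tool_pos: [0.5972, 0.0036, 0.1416]
tool_rot: [-0.0, 0.977, -0.212, 0.001]
contact_force: [-0.0, -1.4, -0.1]
gripper_width: -0.0
grasp_force: 0.0
```

```bash
cat >> h.py <<'E'
def arc(p0,B,t0,t1,n,tang=-17,rad=42):
    p=np.array(p0[:2])
    for k in range(1,n+1):
        t=np.radians(t0+(t1-t0)*k/n);q=np.array(B[:2])+1e-3*(rad*np.array([np.cos(t),np.sin(t)])+tang*np.array([-np.sin(t),np.cos(t)]))
        d=np.round(q-p,4);p=p+d;print(list(d),end=" ")
    print(round((t1-t0)/n,2),p)
E
python3 -c "
from h import *
arc((.5972,.0036),(.560,-.025),65.5,191.5,21)"
```

```text
[np.float64(-0.0078), np.float64(0.0058)] [np.float64(-0.0037), np.float64(0.0029)] [np.float64(-0.0041), np.float64(0.0025)] [np.float64(-0.0042), np.float64(0.0021)] [np.float64(-0.0045), np.float64(0.0015)] [np.float64(-0.0046), np.float64(0.0011)] [np.float64(-0.0047), np.float64(0.0007)] [np.float64(-0.0048), np.float64(0.0001)] [np.float64(-0.0047), np.float64(-0.0004)] [np.float64(-0.0046), np.float64(-0.0008)] [np.float64(-0.0046), np.float64(-0.0014)] [np.float64(-0.0044), np.float64(-0.0018)] [np.float64(-0.0042), np.float64(-0.0023)] [np.float64(-0.0039), np.float64(-0.0026)] [np.float64(-0.0036), np.float64(-0.0031)] [np.float64(-0.0032), np.float64(-0.0035)] [np.float64(-0.0029), np.float64(-0.0037)] [np.float64(-0.0025), np.float64(-0.0041)] [np.float64(-0.0021), np.float64(-0.0042)] [np.float64(-0.0015), np.float64(-0.0045)] [np.float64(-0.0011), np.float64(-0.0046)] 6.0 [ 0.5155 -0.0167]
```

Emit:
servo_tool(deltas=[[[0, -0.0041, 0.003, 0, 3], [0, -0.0037, 0.0028, 0, 3], [0, -0.0037, 0.0029, 0, 6], [0, -0.0041, 0.0025, 0, 6], [0, -0.0042, 0.0021, 0, 6], [0, -0.0045, 0.0015, 0, 6], [0, -0.0046, 0.0011, 0, 6], [0, 0, 0, 0, 0]]])

```text
time: 4.15
tool_pos: [0.5682, 0.0195, 0.1413]
tool_rot: [0.0, 0.995, 0.1, 0.001]
contact_force: [0.7, -0.1, 0.0]
gripper_width: -0.0
grasp_force: 0.1
```

```bash
python3 - <<'E'
from plant import manip, grab_frame
import cv2,numpy as np
s=manip.state();f=grab_frame("wrist"); cv2.imwrite("pics/w2.png",f["pixels"][:,:,::-1]);print(s["contact_force"],s["ft_torque"])
E
```

```text
[ 0.70144967 -0.09396355  0.0355175 ] [-0.062       0.04067637 -0.02648268]
```

View pics/w2.png

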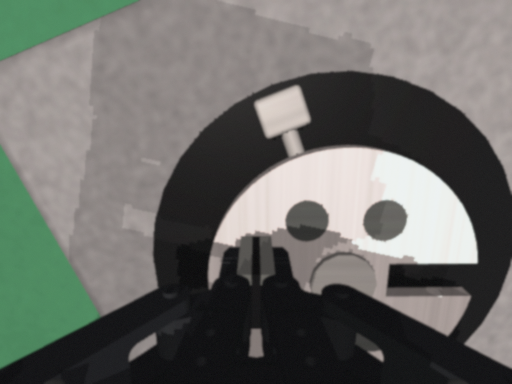

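The notch (430,280) keeps its place in the hand's view while the block has moved to (282,110), so the disc is turning with the finger. I'll continue.

Emit:
servo_tool(deltas=[[[0, -0.0047, 0.0007, 0, 6], [0, -0.0048, 0.0001, 0, 6], [0, -0.0047, -0.0004, 0, 6], [0, -0.0046, -0.0008, 0, 6], [0, -0.0046, -0.0014, 0, 6], [0, -0.0044, -0.0018, 0, 6], [0, -0.0042, -0.0023, 0, 6], [0, -0.0039, -0.0026, 0, 6]]])

```text
time: 5.0
tool_pos: [0.5328, 0.011, 0.1413]
tool_rot: [0.0, 0.868, 0.497, 0.001]
contact_force: [3.0, 0.9, -0.2]
gripper_width: 0.004
grasp_force: 0.9
```

Emit:
servo_tool(deltas=[[[0, -0.0036, -0.0031, 0, 6], [0, -0.0032, -0.0035, 0, 6], [0, -0.0029, -0.0037, 0, 6], [0, -0.0025, -0.0041, 0, 6], [0, -0.0021, -0.0042, 0, 6], [0, -0.0015, -0.0045, 0, 6], [0, 0, 0, 0, 0], [0, 0, 0, 0, 0]]])

```text
time: 5.8
tool_pos: [0.5164, -0.0123, 0.1409]
tool_rot: [-0.0, 0.674, 0.739, -0.0]
contact_force: [-0.6, -0.7, 0.6]
gripper_width: 0.0
grasp_force: 0.0
```

```bash
python3 - <<'E'
from plant import manip, grab_frame
import cv2,numpy as np
s=manip.state();f=grab_frame("wrist"); cv2.imwrite("pics/w3.png",f["pixels"][:,:,::-1]);print(s["contact_force"],s["joint_pos"])
np.savez("w3.npz",**f,tool_pos=s["tool_pos"],tool_rot=s["tool_rot"])
E
```

```text
[-0.60028787 -0.69967913  0.55483449] [-1.67768605e-01 -1.19970263e-01  1.96088296e+00 -2.30204310e-04
  1.30085826e+00 -2.60267464e-01]
```

View pics/w3.png

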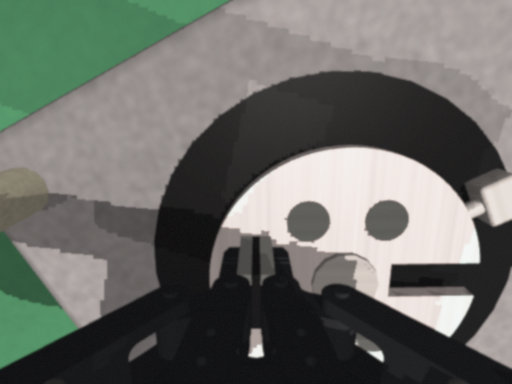

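```bash
python3 - <<'E'
from h import *
f=dict(np.load("w3.npz"));W=lambda u,v,z:wray(f,f,u,v,z)[:2]
a,b,c,d=W(395,265,.122),W(475,264,.122),W(395,296,.122),W(470,295,.122)
an=lambda v:np.degrees(np.arctan2(v[1],v[0]))
B=W(344,274,.126);m=((a+c)/2,(b+d)/2)
print("boss",B,"width",np.linalg.norm(a-c)*1e3,"dirs",an(b-a),an(d-c),"from boss",an(m[0]-B),an(m[1]-B),"r",np.linalg.norm(m[1]-B))
for B2 in((.560,-.025),):print(an(m[1]-np.array(B2)))
P=W(476,209,.113);print("pin",P,an(P-B),np.linalg.norm(P-B))
f0=dict(np.load("w1.npz"))
E
```

```text
boss [ 0.55960604 -0.01881338] width 17.051820229263267 dirs 6.192613048916652 6.27665387829295 from boss -7.35001766231239 0.5730187335452641 r 0.06390684817042645
6.134357264449231
pin [0.62172438 0.01494696] 28.523377684496072 0.0706997046029042
```

```bash
python3 -c "
from h import *
arc((.5166,-.0121),(.560,-.025),185.5,211.5,6)"
```

```text
[np.float64(-0.0009), np.float64(-0.0033)] [np.float64(-0.0006), np.float64(-0.0034)] [np.float64(-0.0003), np.float64(-0.0034)] [np.float64(-0.0001), np.float64(-0.0034)] [np.float64(0.0002), np.float64(-0.0035)] [np.float64(0.0004), np.float64(-0.0034)] 4.33 [ 0.5153 -0.0325]
```

Emit:
servo_tool(deltas=[[[0, -0.0009, -0.0033, 0, 4.33], [0, -0.0006, -0.0034, 0, 4.33], [0, -0.0003, -0.0034, 0, 4.33], [0, -0.0001, -0.0034, 0, 4.33], [0, 0.0002, -0.0035, 0, 4.33], [0, 0.0004, -0.0034, 0, 4.33], [0, 0, 0, 0, 0], [0, 0, 0, 0, 0]]])

```text
time: 6.65
tool_pos: [0.515, -0.0324, 0.1407]
tool_rot: [-0.0, 0.49, 0.872, -0.0]
contact_force: [0.7, 0.2, 0.5]
gripper_width: -0.002
grasp_force: 0.2
```

Emit:
servo_tool(deltas=[[[0, -0.003, 0.005, 0, 0], [0, -0.005, 0.008, 0, 0], [0, 0, 0, 0.04, 0], [0, 0, 0, 0.04, 0], [0, -0.03, 0.03, 0, 0], [0, -0.03, 0.03, 0, 0], [0, 0, 0, 0, 0], [0, 0, 0, 0, 0]]])

```text
time: 7.45
tool_pos: [0.4464, 0.0412, 0.2208]
tool_rot: [0.001, 0.488, 0.873, 0.0]
contact_force: [0.2, 0.4, -0.7]
gripper_width: -0.004
grasp_force: 0.0
```

```bash
python3 - <<'E'
from plant import manip, grab_frame
import cv2,numpy as np
s=manip.state();f=grab_frame("wrist");t=grab_frame("top");print(s["contact_force"],s["tool_pos"])
np.savez("w4.npz",**f,tool_pos=s["tool_pos"],tool_rot=s["tool_rot"]);np.savez("top1.npz",**t)
a=cv2.resize(t["pixels"][130:215,220:310],None,fx=4.5,fy=4.5,interpolation=cv2.INTER_CUBIC)[:382]
im=np.zeros((384,800,3),np.uint8);im[:,:]=0;w=f["pixels"]
im[:a.shape[0],:min(405,a.shape[1])]=a[:,:405]
im2=np.zeros((600,800,3),np.uint8);im2[:384,:512]=w;b=cv2.resize(t["pixels"][135:205,228:300],(288,280),interpolation=cv2.INTER_CUBIC);im2[:280,512:]=b
cv2.imwrite("pics/w4.png",im2[:384,:,::-1])
E
```

```text
[ 0.16878075  0.39055098 -0.71313117] [0.44643489 0.04123824 0.22084226]
```

View pics/w4.png

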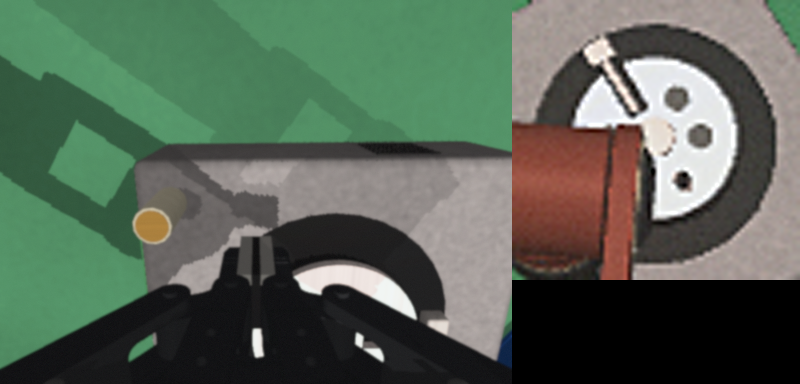

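The top view shows the pin's bright bar lying within the notch, with the block at (600,52) and the stud at (683,180). I'll measure how well it is centred.

```bash
python3 - <<'E'
from h import *
f=dict(np.load("top1.npz"));g=f["pixels"].astype(np.float32).mean(2)
R,c=cam(f);B=np.array([.559,-.025]);t=np.radians(32.2);e=np.array([np.cos(t),np.sin(t)]);n=np.array([-e[1],e[0]])
def px(P):q=R@(P-c);return f["fx"]*q[0]/q[2]+f["cx"],f["fy"]*q[1]/q[2]+f["cy"]
o=np.arange(-16,17,2)
print(o)
for r in(34,40,46,52,58,64):
    uv=np.array([px(np.r_[B+1e-3*(r*e+k*n),.122]) for k in o],np.float32)
    print(r,cv2.remap(g,uv[:,0:1],uv[:,1:2],cv2.INTER_LINEAR).ravel().astype(int))
yy,xx=np.mgrid[:384,:512];u,v=px(np.r_[B+.042*-e,.138]);m=(np.hypot(xx-u,yy-v)<3.6)&(g<60);P=ray(f,xx[m].mean(),yy[m].mean(),.138)[:2]-B
print("stud",m.sum(),np.degrees(np.arctan2(P[1],P[0]))+180,np.hypot(*P))
E
```

```text
[-16 -14 -12 -10  -8  -6  -4  -2   0   2   4   6   8  10  12  14  16]
34 [234 238 230 183 106  49  75 143 210 225 143  61 144 227 244 237 233]
40 [236 241 227 157  78  40  64 123 192 220 134  66 115 183 227 238 234]
46 [234 239 219 142  63  41  80 155 223 229 150  69 128 211 237 234 232]
52 [235 240 230 171  85  47  72 123 186 215 135  83 166 248 241 234 233]
58 [244 246 227 158  77  44  80 153 215 233 161  79 125 205 237 240 241]
64 [117 153 155  86  47  44  72 117 187 223 143  65 128 209 170 155 125]
stud 9 30.81363218944253 0.04358739177323955
```

Emit:
servo_tool(deltas=[[[0, 0.038, -0.022, 0, 0], [0, 0.038, -0.022, 0, 0], [0, 0.0375, -0.022, 0, 0], [0, 0, 0, -0.02, 0], [0, 0, 0, -0.03, 0], [0, 0, 0, -0.025, 0], [0, 0, 0, 0, 0], [0, 0, 0, 0, 0]]])

```text
time: 8.35
tool_pos: [0.5607, -0.0261, 0.1456]
tool_rot: [-0.001, 0.489, 0.872, -0.0]
contact_force: [0.7, -0.6, -0.0]
gripper_width: 0.002
grasp_force: 0.0
```

Emit:
servo_tool(deltas=[[[0, 0, 0, -0.002, 0], [0, 0, 0, -0.001, 0], [0, 0, 0, -0.001, 0], [0, 0, 0, -0.001, 0], [0, 0, 0, -0.001, 0], [0, 0, 0, -0.001, 0], [0, 0, 0, -0.001, 0], [0, 0, 0, 0, 0]]])

```text
time: 9.15
tool_pos: [0.5606, -0.0255, 0.1386]
tool_rot: [-0.0, 0.489, 0.872, -0.0]
contact_force: [-1.7, 1.3, 4.6]
gripper_width: -0.002
grasp_force: 2.4
```

Emit:
servo_tool(deltas=[[[0, 0, 0, -0.001, 0], [0, 0, 0, -0.001, 0], [0, 0, 0, -0.001, 0], [0, 0, 0, -0.001, 0], [0, 0, 0, 0, 0], [0, 0, 0, 0, 0], [0, 0, 0, 0, 0], [0, 0, 0, 0, 0]]])

```text
time: 9.95
tool_pos: [0.5606, -0.0255, 0.1346]
tool_rot: [0.0, 0.489, 0.872, 0.0]
contact_force: [-2.2, 0.4, 4.5]
gripper_width: -0.002
grasp_force: 2.6
```

Past 4 mm with low force, so the notch is over the pin and going down.

Emit:
servo_tool(deltas=[[[0, 0, 0, -0.001, 0], [0, 0, 0, -0.001, 0], [0, 0, 0, -0.001, 0], [0, 0, 0, -0.0005, 0], [0, 0, 0, 0, 0], [0, 0, 0, 0, 0], [0, 0, 0, 0, 0], [0, 0, 0, 0, 0]]])

```text
time: 10.75
tool_pos: [0.5607, -0.0255, 0.132]
tool_rot: [-0.0, 0.489, 0.872, -0.0]
contact_force: [-3.9, 0.5, 8.5]
gripper_width: -0.002
grasp_force: 4.4
```

Emit:
servo_tool(deltas=[[[0, 0, 0, -0.0005, 0], [0, 0, 0, -0.0005, 0], [0, 0, 0, -0.0005, 0], [0, 0, 0, -0.0005, 0], [0, 0, 0, 0, 0], [0, 0, 0, 0, 0], [0, 0, 0, 0, 0], [0, 0, 0, 0, 0]]])

```text
time: 11.55
tool_pos: [0.5608, -0.0255, 0.1318]
tool_rot: [-0.0, 0.489, 0.872, -0.0]
contact_force: [-9.9, 2.0, 17.7]
gripper_width: -0.003
grasp_force: 8.6
```

Emit:
servo_tool(deltas=[[[0, 0, 0, 0.003, 0], [0, 0, 0, 0.02, 0], [0, 0, 0, 0.04, 0], [0, 0, 0, 0.04, 0], [0, 0, -0.045, 0, 0], [0, 0, -0.045, 0, 0], [0, 0, -0.045, 0, 0], [0, 0, -0.045, 0, 0]]])

```text
time: 12.35
tool_pos: [0.5603, -0.2071, 0.231]
tool_rot: [0.0, 0.489, 0.873, 0.0]
contact_force: [0.8, -0.5, -0.1]
gripper_width: -0.001
grasp_force: 0.0
```

Emit:
servo_tool(deltas=[[[0, -0.02, -0.045, 0, 0], [0, -0.02, -0.045, 0, 0], [0, -0.02, -0.045, 0, 0], [0, -0.02, -0.045, 0, 0], [0, 0, 0, 0, 0], [0, 0, 0, 0, 0], [0, 0, 0, 0, 0], [0, 0, 0, 0, 0]]])

```text
time: 13.15
tool_pos: [0.4812, -0.3842, 0.2311]
tool_rot: [-0.0, 0.488, 0.873, 0.0]
contact_force: [-0.1, 0.5, 0.6]
gripper_width: -0.001
grasp_force: 0.0
```

```bash
python3 - <<'E'
from plant import manip, grab_frame
import cv2,numpy as np
t=grab_frame("top");s=grab_frame("scene");z0=np.load("top0.npz")["z_map"];z=t["z_map"]
print(manip.state()["tool_pos"],manip.state()["contact_force"],"boss z change",np.median((z-z0)[167:172,262:267]))
m=np.hypot(*(np.mgrid[:384,:512]-np.array([169,264])[:,None,None]))
print("deck change",np.median((z-z0)[(m>24)&(m<29)]))
im=np.zeros((384,800,3),np.uint8);im[:,:512]=t["pixels"];im[:200,512:]=cv2.resize(s["pixels"][170:240,215:315],(288,200));im[200:,512:]=cv2.resize(t["pixels"][135:180+1,228:300],(288,184))
cv2.imwrite("pics/end.png",im[:,:,::-1])
E
```

```text
[ 0.48121332 -0.38437397  0.23129755] [ 0.15236904  0.06643188 -0.20490057] boss z change 0.00884068
deck change -1.7285347e-06
```

View pics/end.png

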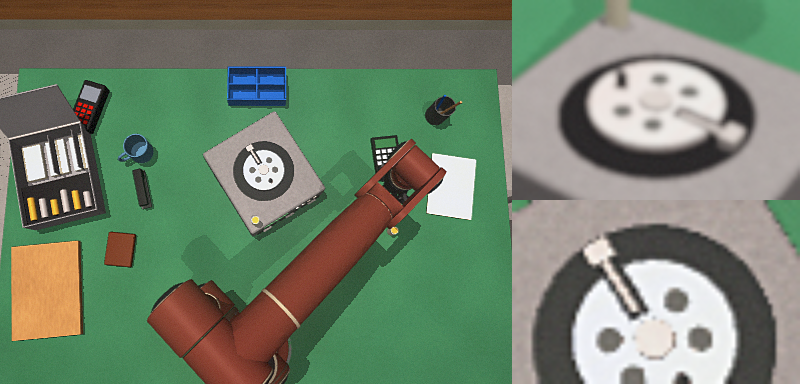

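The disc is home: it sits about 8 mm lower, the pin lies in the notch at (625,270), and the coin roll at (256,220) hasn't moved. The hand is clear.

```bash
python3 -c "
from plant import manip
print(manip.job_done())"
```

```text
the job is handed in; nothing more can be done
None
```

The disc was turned by its stud until the notch stood over the pin, then pressed fully home (8 mm down). The hand is clear, nothing else was seen to move, and the job is handed in.

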